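# Turn the griddle plate over

## Task

The reversible plate of the table griddle lies with its smooth side up. Turn it over and seat it back on the griddle's two locating pins, ribbed side up and fully down on the deck, then let go of it. Leave the other things on the worktop where they stand.

Things in the scene. Friction and masses are not known exactly. Their poses are not given: they have to be found in the camera images.
- griddle_plate: Reversible dark steel plate, 0.3-0.55 kg: slab 160 (x) x 62 (y) x 12 (z), origin at the slab's centre. +z points out of the smooth face (up at the start); six ribs along x stand 2 proud of the -z face. +x points to the end with the loop handle. Two through holes on the centre line. Plain long sides; can be gripped across the 62 width. Lying smooth side down its centre is 6 up.
- handle (a point): Middle of the handle's cross bar (x = +117 of the plate; axes as the plate's). The handle is a U of 10 mm round steel bar in the slab's mid-plane: cross bar along y, straight from y = -20 to +20, legs at y = +-25; opening between slab and bar 32 x 40. Held with about 30 N the bar does not slip but turns between the fingers: the plate swings down to hang and can be laid on either face.
- big_hole (a point): Centre (mid-thickness) of the plate's big hole, 15.6 diameter, at x = +56 of the plate; axes as the plate's.
- small_hole (a point): Centre (mid-thickness) of the plate's small hole, 9.6 diameter, at x = -44 of the plate; axes as the plate's.
- griddle_base: Fixed table griddle: black foot 200 (x) x 104 (y), 18 high, dial on its -x end; on it a steel deck 180 x 54, top 45 above worktop, narrower than the plate. Origin under its centre, z up, x towards the big pin. The plate fits only with its handle on the big pin's side, where it overhangs the base; either face fits. Slab's centre when seated: 53 above the worktop with ribs down, 51 with ribs up.
- big_pin (a point): Foot, at deck height, of the big locating pin: 14 diameter, 10 high, top 4 tapered to 9; at x = +56 of the base.
- small_pin (a point): Foot, at deck height, of the small locating pin: 8 diameter, 10 high, top 4 tapered to 4; at x = -44 of the base.
- pepper_mill: Bystander: small shaker 44 across, 90 high, origin under its centre.
- spice_jar: Bystander: spice jar with dark cap, 41 across, 105 high, origin under its centre.
- tumbler: Bystander: drinking glass 81 across, 92 high, origin under its centre.
- tub: Bystander: small dairy tub 72 across, 71 high, origin under its centre.
- mug: Bystander: mug 92 x 127 with its handle, 95 high, origin under its centre.
- tape_roll: Bystander: roll of tape lying flat, 96 across, 48 high, origin under its centre.
- peeler: Bystander: peeler lying along the front edge of the worktop, 170 x 25 x 18, long along its x axis, origin under its centre. Behind it, left of the griddle, the worktop is clear (x 0.45 to 0.70 m, y 0.09 to 0.28 m).

How it is judged:
By the outcome, as a careful person would: the job done as asked, in the order asked, and still so for the second after the job is handed in, with the robot touching nothing.
It also fails if it takes over 67 s, if anything falls off the work surface, if the arm or the gripper's body presses on something with over 40 N, if the wrist force passes 120 N, or if a joint passes its speed limit or range.

## Robot

A 6-joint arm with a two-finger parallel gripper is mounted at the origin on a cart in front of the work surface, level with it; the furniture and walls round the work are solid. World frame = base frame: x ahead of the robot, y to its left, z up, the work surface at z = 0. Lengths are in m, angles in rad, forces in N, time in s.
With the tool pointing down it reaches from about 0.3 to 0.775 m from the base axis. Payload 14.6 kg.
Tool frame: the origin (TCP) lies midway between the tips of the shut fingers; the grasp point (between the pads) lies 19 mm behind it; z points along the fingers, y is the line along which they close (so a half turn about z gives the same grasp; the last joint's range is limited). The gripper opens to 94 mm and grips with 3 to 60 N. Pads are 16 mm wide; open, the fingers measure 119 mm over their backs; the gripper's body (75 mm by 177 mm) begins 78 mm behind the grasp point.
Start: joints at [-1.253, 0.3, 1.521, -0, 1.321, -0.067], TCP at [0.206, -0.51, 0.205] pointing down, gripper open.
Joint ranges: [-3.03, 3.03], [-0.79, 2.21], [0.23, 2.52], [-1.04, 4.18], [0, 3.07], [-2.55, 2.55]. Speed limits (rad/s): [2.22, 2.22, 2.57, 3.14, 3.14, 3.14].

## Interface

Orientations are given as a rotation vector (axis times angle).
In Python, from cell import arm gives the robot as it stands.
- The arm moves only by the shell command python3 -m crank 'ROWS' [OPENING]. ROWS is JSON, a list of rows, each a list of 6 numbers: the shift along the tool's x, y, z in mm, then the turn, a rotation vector about the tool's x, y, z in degrees. In form: [[x, y, z, wx, wy, wz], ...]. A call has exactly 8 rows; each row is the pose to reach, as a shift and turn from the pose commanded when the call began, along the tool's axes at that moment; what a row does not reach only later rows make up. A row lasts 1/10 s, in which the tool goes at most 50 mm and 8.59 degrees, less where a joint would pass 70% of its speed; a pose out of reach is approached as far as the arm can. A call with a gripper value outside its range is refused whole. OPENING is the closure, from 0 (fully open) to 1 (shut), set as the call begins (- or left out, the last holds). The fingers move at their own pace and stop on an object; the grip force is fixed at half the most. Time passes only in rows, so rows that repeat a pose let the fingers close, or fill a call up. It gives the time, the measured TCP pose, the force, the opening and the grip force at its end, in the units of the state.
- arm.state(): the state, without advancing time (a new reading comes with each control period).
- arm.get_image(name): name is "scene" or "top"; returns a dict with "color" (480x640x3 uint8, red, green, blue), "intrinsics" (3x3 intrinsics, pixels), "dist_coeffs" ([k1, k2, p1, p2, k3] as OpenCV has them; the pictures are not rectified), "pose" (4x4, takes a point from camera to world coordinates). Camera axes: x right, y down, z forward; pixel columns grow to the right and rows downward; lengths in m; the calibration is good to about 2 mm. A picture is of the moment at which its call begins. There is no depth.
- arm.sign_off(): hands the job in; it is judged then, once.
The state is a dict: "time_s": time; "joints": joint angles; "joint_vel": joint speeds; "tau": joint torques, N m; "eef_pos": TCP position; "tcp_rot": TCP orientation; "ft_force": force on the tool from outside, world axes, zero at the start; "ft_torque": the same for the moment, N m; "opening": finger opening in m; "finger_force": force on a finger pad.
Only numpy, scipy, OpenCV 4.12 (cv2) and the standard library are available. Lean on these libraries where they do the work, as an engineer would, in place of code of your own. Each camera call takes 0.05 s, during which the arm holds its last target. There are 200 camera calls.

## Working session

There is one attempt and no reset: what is moved stays moved. The work goes in short steps, Python scripts to look and compute and a shell command to move; the robot and the scene stay as the last step left them, time stands still between calls to the robot, and variables do not carry over. Pictures are saved under pics/ and viewed, at most 10 in all, crops included, and the job is handed in when it is done.

```bash
mkdir -p pics; ls
python3 - <<'E'
from cell import arm
import cv2,pickle
d={}
for n in("scene","top"):
    i=arm.get_image(n);d[n]=i
    cv2.imwrite(f"pics/{n}0.png",i["color"][:,:,::-1]);print(n,i["intrinsics"].tolist(),i["dist_coeffs"],i["pose"].round(4).tolist())
pickle.dump(d,open("d0.pkl","wb"))
print(arm.state())
E
```

```text
pics
scene [[593.4061883007255, 0.0, 318.36591634851106], [0.0, 593.4061883007255, 247.99637524863954], [0.0, 0.0, 1.0]] [-0.1659403  0.         0.         0.         0.       ] [[0.4431, -0.4128, 0.7958, -0.6416], [-0.8965, -0.2043, 0.3933, -0.7081], [0.0002, -0.8876, -0.4605, 0.7934], [0.0, 0.0, 0.0, 1.0]]
top [[497.7208376574169, 0.0, 322.2823465193857], [0.0, 497.7208376574169, 238.79633484695978], [0.0, 0.0, 1.0]] [-0.07038694  0.          0.          0.          0.        ] [[0.015, -0.9926, 0.1202, 0.4518], [-0.9998, -0.0136, 0.0132, -0.103], [-0.0115, -0.1204, -0.9927, 1.3035], [0.0, 0.0, 0.0, 1.0]]
{'time_s': 0.1, 'joints': array([-1.25261917e+00,  3.00405043e-01,  1.52146994e+00,  3.21329063e-05,
        1.32073991e+00, -6.66099987e-02]), 'joint_vel': array([-5.40691819e-04, -1.96007087e-04, -1.84761800e-03, -1.02361762e-04,
       -5.34704710e-05,  1.33054982e-03]), 'tau': array([ 1.44274949e-03, -5.32648516e+01, -3.53283012e+01,  7.10045197e-02,
        2.35166081e-02, -4.26889824e-05]), 'eef_pos': array([ 0.20637831, -0.50956836,  0.20496959]), 'tcp_rot': array([-3.08263141e+00, -6.00493397e-01,  1.52879430e-04]), 'ft_force': array([ 0.61643558, -0.58861525, -0.39282244]), 'ft_torque': array([ 0.00327327,  0.01601304, -0.02498622]), 'finger_force': 0.0, 'opening': 0.09392488769720524}
```

View pics/scene0.png

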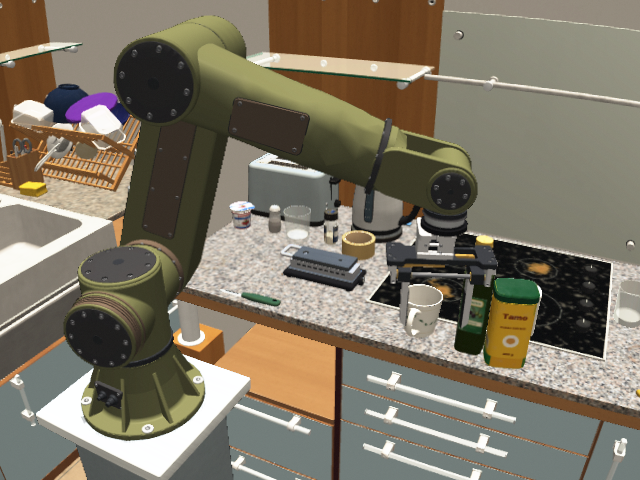

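View pics/top0.png

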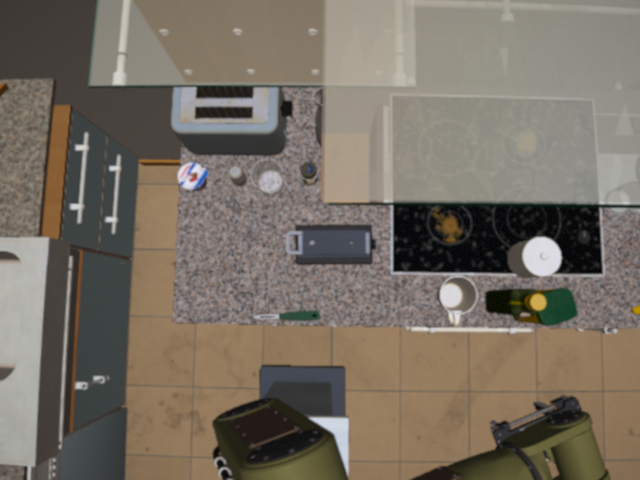

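Scene: the griddle is at about (325,265) with its handle on the left at (290,252). Top: plate at (333,243), handle at (292,243), and pins visible in the holes. I'll enlarge both.

Run:
```python
import cv2,pickle,numpy as np
d=pickle.load(open("d0.pkl","rb"))
a=d["scene"]["color"][235:295,275:375,::-1];b=d["top"]["color"][217:272,280:380,::-1]
f=lambda c:cv2.resize(c,None,fx=5,fy=5,interpolation=cv2.INTER_CUBIC)
cv2.imwrite("pics/crop0.png",np.vstack([f(a),f(b)]))
```

```text
(no output)
```

View pics/crop0.png

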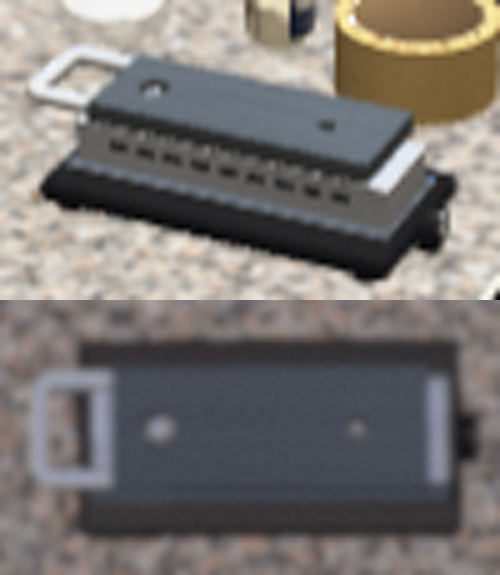

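Scene crop: big hole (153,88), small hole (326,125), handle bar centre around (48,82). Top crop: big hole (160,429), small hole (357,429), handle bar centre (40,428). I'll triangulate these.

```bash
cat > h.py <<'E'
import cv2,numpy as np
def ray(i,p):
    u=cv2.undistortPoints(np.array([[p]],float),i["intrinsics"],i["dist_coeffs"])[0,0]
    T=i["pose"]; r=T[:3,:3]@[*u,1]; return T[:3,3],r/np.linalg.norm(r)
def onz(i,p,z):
    o,r=ray(i,p); return o+r*(z-o[2])/r[2]
def tri(*op):
    A=np.zeros((3,3));b=np.zeros(3)
    for i,p in op:
        o,r=ray(i,p);M=np.eye(3)-np.outer(r,r);A+=M;b+=M@o
    x=np.linalg.solve(A,b)
    return x,[np.linalg.norm((np.eye(3)-np.outer(r,r))@(x-o)) for o,r in[ray(*q) for q in op]]
def proj(i,X):
    T=np.linalg.inv(i["pose"]);rv=cv2.Rodrigues(T[:3,:3])[0]
    return cv2.projectPoints(np.array(X,float).reshape(-1,3),rv,T[:3,3],i["intrinsics"],i["dist_coeffs"])[0][:,0]
E
python3 - <<'E'
import pickle,numpy as np
from h import *
d=pickle.load(open("d0.pkl","rb"));s,t=d["scene"],d["top"]
S=lambda x,y:(s,(275+(x+.5)/5-.5,235+(y+.5)/5-.5));T=lambda x,y:(t,(280+(x+.5)/5-.5,217+(y-300+.5)/5-.5))
for n,a,b in[("big",(153,88),(160,429)),("small",(326,125),(357,429)),("bar",(47,82),(40,428)),("hend far",(133,57),(112,366)),("far right",(413,110),(447,367)),("near right",(370,165),(447,498)),("near left",(90,110),(112,498))]:
    x,e=tri(S(*a),T(*b));print(n,x.round(4),np.round(e,4),"top@z59",onz(*T(*b),.059).round(4),"scene@z59",onz(*S(*a),.059).round(4))
for n,p in[("tumbler",(270,181)),("shaker",(237,174)),("jar",(309,170)),("peelerL",(255,317)),("peelerR",(319,316)),("mug",(458,293)),("yog",(193,177))]: print(n,onz(t,p,.06).round(3))
E
```

```text
big [ 0.593  -0.0594  0.0574] [0.0003 0.0003] top@z59 [ 0.593  -0.0597  0.059 ] scene@z59 [ 0.5902 -0.0605  0.059 ]
small [ 0.5945 -0.159   0.0583] [0.0002 0.0002] top@z59 [ 0.5944 -0.1588  0.059 ] scene@z59 [ 0.5935 -0.1597  0.059 ]
bar [0.5931 0.0036 0.0463] [0.002 0.002] top@z59 [0.5927 0.0008 0.059 ] scene@z59 [ 0.5712 -0.0067  0.059 ]
hend far [ 0.6242 -0.0329  0.0556] [0.0021 0.0021] top@z59 [ 0.6247 -0.0349  0.059 ] scene@z59 [ 0.6173 -0.0342  0.059 ]
far right [ 0.624  -0.2     0.0632] [0.0041 0.0041] top@z59 [ 0.6265 -0.204   0.059 ] scene@z59 [ 0.6286 -0.1938  0.059 ]
near right [ 0.5588 -0.202   0.0634] [0.0021 0.0021] top@z59 [ 0.5601 -0.2042  0.059 ] scene@z59 [ 0.5648 -0.1972  0.059 ]
near left [ 0.5589 -0.0375  0.0553] [0.0017 0.0017] top@z59 [ 0.5578 -0.0362  0.059 ] scene@z59 [ 0.5537 -0.0423  0.059 ]
tumbler [0.75 0.05 0.06]
shaker [0.767 0.135 0.06 ]
jar [ 0.78 -0.05  0.06]
peelerL [0.405 0.078 0.06 ]
peelerR [ 0.41  -0.081  0.06 ]
mug [ 0.471 -0.427  0.06 ]
yog [0.758 0.249 0.06 ]
```

```bash
python3 - <<'E'
import pickle,numpy as np
from h import *
d=pickle.load(open("d0.pkl","rb"));s,t=d["scene"],d["top"]
for p in[(322,205),(90,85),(415,85),(322,85)]:
  for z in(.2,.4,.5,.6,.7,.8,.9,1.):
    X=onz(t,p,z);print(p,X.round(2),proj(s,X).round(0)[0])
E
python3 - <<'E'
from cell import arm
from scipy.spatial.transform import Rotation as R
import numpy as np
s=arm.state();r=R.from_rotvec(s["tcp_rot"]);print(r.as_matrix().round(3))
tgt=R.from_matrix(np.array([[-1,0,0],[0,-1,0],[0,0,-1]]).T) if 0 else R.from_matrix(np.c_[[-1,0,0],[0,-1,0],[0,0,1]])
# tool y = -world y (psi -90), z down -> x = y x z = (+1,0,0)
g=R.from_matrix(np.c_[[1,0,0],[0,-1,0],[0,0,-1]])
print(g.as_matrix(),(r.inv()*g).as_rotvec(degrees=True))
for p in[(.3,-.4,.3),(.45,-.2,.3),(.593,.0035,.15)]: print(p,(r.inv().apply(np.array(p)-s["eef_pos"])*1000).round(0))
E
```

```text
(322, 205) [ 0.66 -0.09  0.2 ] [326. 195.]
(322, 205) [ 0.62 -0.09  0.4 ] [321. 125.]
(322, 205) [ 0.6  -0.09  0.5 ] [318.  85.]
(322, 205) [ 0.59 -0.09  0.6 ] [315.  43.]
(322, 205) [ 0.57 -0.09  0.7 ] [311.  -2.]
(322, 205) [ 0.55 -0.1   0.8 ] [308. -49.]
(322, 205) [ 0.53 -0.1   0.9 ] [304. -99.]
(322, 205) [ 0.51 -0.1   1.  ] [ 300. -150.]
(90, 85) [0.95 0.47 0.2 ] [215. 139.]
(90, 85) [0.86 0.37 0.4 ] [221.  89.]
(90, 85) [0.81 0.32 0.5 ] [225.  60.]
(90, 85) [0.77 0.26 0.6 ] [229.  28.]
(90, 85) [0.72 0.21 0.7 ] [234.  -8.]
(90, 85) [0.68 0.16 0.8 ] [240. -48.]
(90, 85) [0.63 0.11 0.9 ] [247. -92.]
(90, 85) [0.59 0.06 1.  ] [ 255. -140.]
(415, 85) [ 0.95 -0.3   0.2 ] [436. 174.]
(415, 85) [ 0.86 -0.26  0.4 ] [419. 112.]
(415, 85) [ 0.81 -0.25  0.5 ] [410.  76.]
(415, 85) [ 0.77 -0.23  0.6 ] [399.  38.]
(415, 85) [ 0.72 -0.21  0.7 ] [387.  -4.]
(415, 85) [ 0.68 -0.19  0.8 ] [374. -49.]
(415, 85) [ 0.63 -0.17  0.9 ] [360. -97.]
(415, 85) [ 0.59 -0.16  1.  ] [ 344. -147.]
(322, 85) [ 0.95 -0.08  0.2 ] [366. 163.]
(322, 85) [ 0.86 -0.09  0.4 ] [357. 104.]
(322, 85) [ 0.81 -0.09  0.5 ] [352.  71.]
(322, 85) [ 0.77 -0.09  0.6 ] [346.  34.]
(322, 85) [ 0.72 -0.09  0.7 ] [340.  -6.]
(322, 85) [ 0.68 -0.09  0.8 ] [333. -49.]
(322, 85) [ 0.63 -0.1   0.9 ] [326. -96.]
(322, 85) [ 0.59 -0.1   1.  ] [ 317. -145.]
[[ 0.927  0.375 -0.   ]
 [ 0.375 -0.927  0.001]
 [ 0.    -0.001 -1.   ]]
[[ 1.  0.  0.]
 [ 0. -1.  0.]
 [ 0.  0. -1.]] [-5.86919768e-02  5.61274084e-03  2.20462218e+01]
(0.3, -0.4, 0.3) [128. -67. -95.]
(0.45, -0.2, 0.3) [ 342. -196.  -95.]
(0.593, 0.0035, 0.15) [ 551. -330.   55.]
```

```bash
python3 -m crank '[[25,-15,-10,0,0,3],[65,-39,-25,0,0,6],[105,-63,-35,0,0,10],[145,-87,-35,0,0,14],[185,-111,-35,0,0,18],[225,-135,-35,0,0,22],[265,-159,-35,0,0,22],[300,-180,-35,0,0,22]]' 0.68
python3 - <<'E'
from cell import arm
from scipy.spatial.transform import Rotation as R
import numpy as np
s=arm.state();r=R.from_rotvec(s["tcp_rot"]);print(s["joints"].round(3),r.as_matrix().round(3),s["opening"])
print((r.inv().apply(np.array((.593,.0035,.15))-s["eef_pos"])*1000).round(0))
E
```

```text
time_s: 0.9
eef_pos: [0.4178, -0.2283, 0.2404]
tcp_rot: [-3.141, -0.002, 0.0]
ft_force: [0.8, -0.7, 0.1]
opening: 0.0335
finger_force: 0.0
[-0.577  0.107  1.671  0.     1.364  0.993] [[ 1.     0.001 -0.   ]
 [ 0.001 -1.     0.   ]
 [-0.    -0.    -1.   ]] 0.03354342384653656
[ 175. -232.   90.]
```

```bash
python3 -m crank '[[20,-25,0,0,0,0],[50,-65,0,0,0,0],[80,-105,10,0,0,0],[110,-145,30,0,0,0],[140,-185,60,0,0,0],[160,-215,90,0,0,0],[175,-232,115,0,0,0],[175,-232,120,0,0,0]]'
python3 - <<'E'
from cell import arm
import cv2,numpy as np,pickle
f=lambda c:cv2.resize(c,None,fx=4,fy=4,interpolation=cv2.INTER_CUBIC)
s=arm.get_image("scene");t=arm.get_image("top");pickle.dump((s,t),open("d1.pkl","wb"))
cv2.imwrite("pics/c1.png",np.hstack([f(s["color"][205:295,260:360,::-1]),f(t["color"][200:290,260:360,::-1])]))
st=arm.state();print(st["eef_pos"],st["opening"])
E
```

```text
time_s: 1.7
eef_pos: [0.5911, 0.0046, 0.1158]
tcp_rot: [-3.141, -0.006, 0.01]
ft_force: [-0.5, -0.4, -0.0]
opening: 0.0301
finger_force: 0.0
[0.59112772 0.00207205 0.11911169] 0.02996585383673724
```

View pics/c1.png

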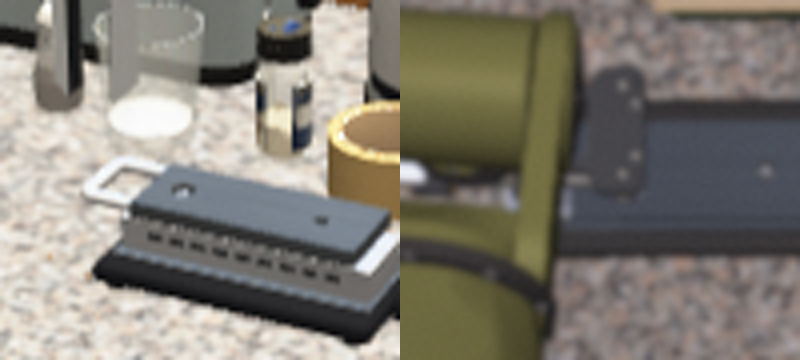

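The crop shows the fingers hanging above the handle at scene-crop (60–120,50), and the griddle is undisturbed. Next I descend onto the bar and close.

```bash
python3 -m crank '[[0,0,15,0,0,0],[0,0,35,0,0,0],[0,0,50,0,0,0],[0,0,60,0,0,0],[0,0,70,0,0,0],[0,0,76,0,0,0],[0,0,79,0,0,0],[0,0,79,0,0,0]]' && python3 -m crank '[[0,0,0,0,0,0],[0,0,0,0,0,0],[0,0,0,0,0,0],[0,0,0,0,0,0],[0,0,0,0,0,0],[0,0,0,0,0,0],[0,0,0,0,0,0],[0,0,0,0,0,0]]' 1
```

```text
time_s: 2.6
eef_pos: [0.5918, 0.0018, 0.0414]
tcp_rot: [-3.142, -0.001, 0.0]
ft_force: [-0.2, 0.4, 0.5]
opening: 0.0299
finger_force: 0.0
time_s: 3.4
eef_pos: [0.592, 0.0018, 0.0417]
tcp_rot: [-3.142, -0.001, -0.001]
ft_force: [-0.8, 1.4, 5.7]
opening: 0.0088
finger_force: 30.0
```

```bash
python3 -m crank '[[0,0,-5,0,0,0],[0,0,-10,0,0,0],[0,1,-16,0,0,0],[0,1,-22,0,0,0],[0,2,-28,0,0,0],[0,3,-34,0,0,0],[0,4,-40,0,0,0],[0,4,-40,0,0,0]]' && python3 -m crank '[[0,1,-8,0,0,0],[0,3,-16,0,0,0],[0,4,-24,0,0,0],[0,6,-34,0,0,0],[0,8,-44,0,0,0],[0,10,-54,0,0,0],[0,10,-66,0,0,0],[0,10,-80,0,0,0]]'
```

```text
time_s: 4.2
eef_pos: [0.5921, -0.0024, 0.0824]
tcp_rot: [3.142, 0.001, 0.002]
ft_force: [1.1, -0.5, -2.8]
opening: 0.0092
finger_force: 30.0
time_s: 5.0
eef_pos: [0.5916, -0.0123, 0.1623]
tcp_rot: [3.142, 0.001, -0.001]
ft_force: [0.1, -1.4, -3.7]
opening: 0.0089
finger_force: 30.0
```

```bash
python3 -m crank '[[0,0,-15,0,0,0],[0,0,-30,0,0,0],[0,0,-45,0,0,0],[0,0,-60,0,0,0],[0,0,-75,0,0,0],[0,0,-90,0,0,0],[0,0,-105,0,0,0],[0,0,-115,0,0,0]]'
python3 - <<'E'
from cell import arm
import cv2,numpy as np
f=lambda c:cv2.resize(c,None,fx=4,fy=4,interpolation=cv2.INTER_CUBIC)
s=arm.get_image("scene")
cv2.imwrite("pics/c2.png",f(s["color"][155:295,230:380,::-1]))
st=arm.state();print(st["eef_pos"],st["opening"],st["ft_force"],st["ft_torque"])
E
```

```text
time_s: 5.8
eef_pos: [0.5918, -0.012, 0.2782]
tcp_rot: [3.142, 0.002, 0.002]
ft_force: [0.7, 0.6, -4.2]
opening: 0.0088
finger_force: 30.0
[ 0.59214797 -0.0120676   0.27951126] 0.00878197875877844 [ 1.41608845  0.2228426  -1.90231656] [ 0.0983615  -0.00940591 -0.03397829]
```

View pics/c2.png

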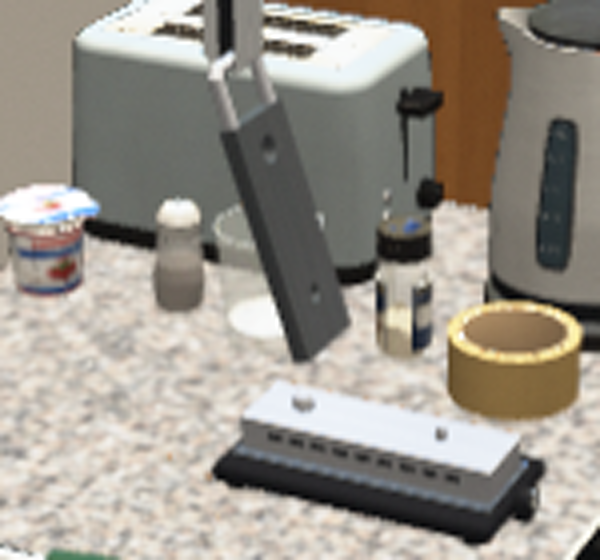

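Crop c2: the plate hangs from the fingers at an angle of about 25°. Pins stand clear at crop (303,402) and (440,432), i.e. big (305.6,255.4) and small (339.9,262.9) in the scene. I'll carry it left and yaw 180°.

```bash
python3 -m crank '[[-4,-10,-5,0,0,-5],[-8,-20,-10,0,0,-12],[-12,-30,-15,0,0,-20],[-16,-45,-20,0,0,-28],[-20,-60,-25,0,0,-36],[-25,-75,-25,0,0,-44],[-30,-90,-25,0,0,-52],[-32,-100,-25,0,0,-60]]' && python3 -m crank '[[0,0,0,0,0,-8],[0,0,0,0,0,-16],[0,0,0,0,0,-24],[0,0,0,0,0,-32],[0,0,0,0,0,-40],[0,0,0,0,0,-48],[0,0,0,0,0,-56],[0,0,0,0,0,-64]]' && python3 -m crank '[[0,0,0,0,0,-8],[0,0,0,0,0,-16],[0,0,0,0,0,-24],[0,0,0,0,0,-32],[0,0,0,0,0,-40],[0,0,0,0,0,-48],[0,0,0,0,0,-54],[0,0,0,0,0,-56]]'
python3 - <<'E'
from cell import arm
import cv2,numpy as np,pickle
from scipy.spatial.transform import Rotation as R
f=lambda c:cv2.resize(c,None,fx=3,fy=3,interpolation=cv2.INTER_CUBIC)
s=arm.get_image("scene");t=arm.get_image("top");pickle.dump((s,t),open("d2.pkl","wb"))
cv2.imwrite("pics/c3.png",np.hstack([f(s["color"][115:295,220:350,::-1]),f(t["color"][140:320,240:375,::-1])]))
st=arm.state();print(st["joints"].round(2),st["eef_pos"],st["opening"],st["ft_force"],R.from_rotvec(st["tcp_rot"]).as_matrix().round(3))
E
```

```text
time_s: 6.65
eef_pos: [0.5591, 0.0888, 0.3013]
tcp_rot: [-2.715, -1.58, 0.001]
ft_force: [-0.4, -0.1, -4.1]
opening: 0.0091
finger_force: 30.0
time_s: 7.45
eef_pos: [0.5595, 0.0878, 0.3011]
tcp_rot: [-1.465, -2.778, 0.001]
ft_force: [0.0, 0.3, -3.6]
opening: 0.0086
finger_force: 30.0
time_s: 8.25
eef_pos: [0.5595, 0.0878, 0.3012]
tcp_rot: [0.008, -3.141, 0.0]
ft_force: [0.7, -0.0, -4.8]
opening: 0.0091
finger_force: 30.0
[ 0.09  0.29  1.32 -0.    1.54 -1.48] [0.55953649 0.08778149 0.30121814] 0.008899846533466184 [-0.12881223 -0.05858772 -4.18355045] [[-1.    -0.001 -0.001]
 [-0.001  1.    -0.   ]
 [ 0.001 -0.    -1.   ]]
```

View pics/c3.png

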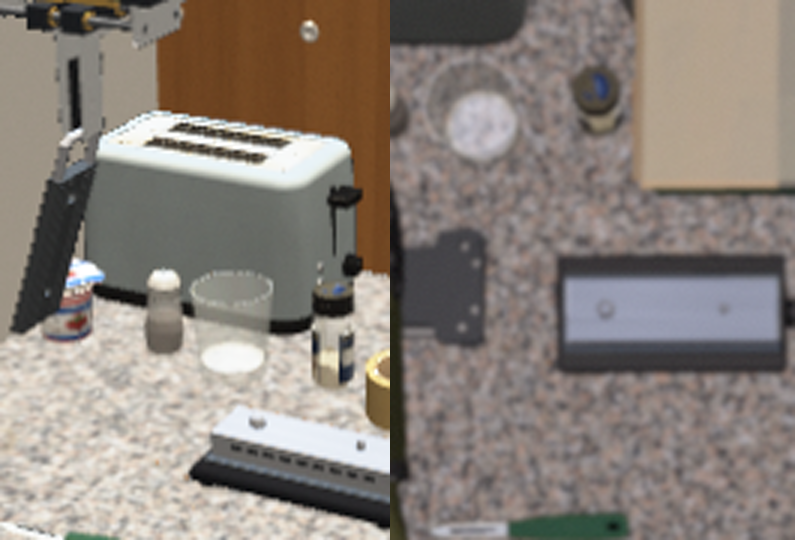

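Crop c3: the plate hangs leaning to +y, which is the wrong side for laying it. The bare pins show at top-crop (605,310) and (725,310), and scene-crop (258,422) and (361,445). I'll tilt the tool about the bar to bring the lower end over to −y.

```bash
python3 -m crank '[[0,3,0,5,0,0],[0,6,0,11,0,0],[0,9,0,17,0,0],[0,12,0,24,0,0],[0,15,0,31,0,0],[0,20,0,38,0,0],[0,25,0,45,0,0],[0,30,0,50,0,0]]'
python3 - <<'E'
from cell import arm
import cv2,numpy as np,pickle
from scipy.spatial.transform import Rotation as R
from h import *
s,t=pickle.load(open("d2.pkl","rb"))
for S,T in[((258,422),(605,310)),((361,445),(725,310))]:
    p=(220+(S[0]+.5)/3-.5,115+(S[1]+.5)/3-.5);q=(240+(T[0]-390+.5)/3-.5,140+(T[1]+.5)/3-.5)
    print(tri((s,p),(t,q)),onz(t,q,.055).round(4))
s=arm.get_image("scene")
cv2.imwrite("pics/c4.png",cv2.resize(s["color"][115:295,190:350,::-1],None,fx=3,fy=3))
st=arm.state();print(st["joints"].round(2),st["eef_pos"],st["opening"],st["ft_force"],R.from_rotvec(st["tcp_rot"]).as_matrix().round(3))
E
```

```text
time_s: 9.15
eef_pos: [0.5595, 0.1189, 0.3008]
tcp_rot: [-0.001, 2.844, -1.333]
ft_force: [0.2, -1.1, -2.9]
opening: 0.0093
finger_force: 30.0
(array([ 0.59309246, -0.05935338,  0.04789305]), [np.float64(0.0008019357386353788), np.float64(0.0008019357386354645)]) [ 0.5919 -0.0589  0.055 ]
(array([ 0.59402869, -0.16018476,  0.04878628]), [np.float64(5.6173172388149565e-05), np.float64(5.617317238819314e-05)]) [ 0.5933 -0.1599  0.055 ]
[ 0.48  0.53  1.21 -0.79  1.81 -1.13] [0.55910087 0.11988091 0.2990518 ] 0.008917756788944752 [ 0.59428614  2.17681131 -6.73985155] [[-1.    -0.004  0.   ]
 [-0.003  0.635 -0.772]
 [ 0.003 -0.772 -0.635]]
```

View pics/c4.png

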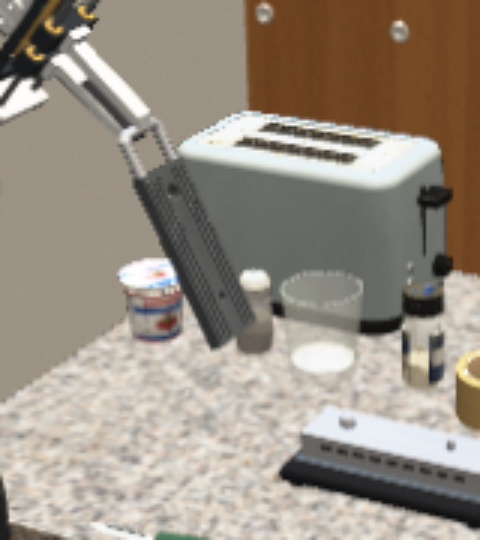

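Crop c4: the plate now leans to −y with its ribbed face up and its lower end near crop (225,340). I'll lower it until the lower end touches.

```bash
python3 -m crank '[[0,10,6,0,0,0],[0,25,14,0,0,0],[0,40,23,0,0,0],[0,55,31,0,0,0],[0,70,40,0,0,0],[0,83,48,0,0,0],[0,95,54,0,0,0],[0,101,58,0,0,0]]'
python3 - <<'E'
from scipy.spatial.transform import Rotation as R
from cell import arm
import numpy as np
st=arm.state();r=R.from_rotvec(st["tcp_rot"]);p=st["eef_pos"];print(p,st["ft_force"])
bar=p-r.apply([0,0,.012]);yb=bar[1]-np.sqrt(max(.197**2-(bar[2]-.006)**2,0));print(bar,yb)
r0=r
for th,tilt in zip((30,38,46,52,58,63,68,72,75,78,80,82,83,84,85,85),np.r_[np.linspace(47,5,14),0,0]):
    t=np.radians(th);b=np.array([.559,yb+.197*np.sin(t),.006+.197*np.cos(t)])
    g=R.from_matrix(np.c_[[-1,0,0],[0,1,0],[0,0,-1]])*R.from_euler('x',tilt,degrees=True)
    q=b+g.apply([0,0,.012]);print(th,q.round(3),(r0.inv().apply(q-p)*1000).round(0),(r0.inv()*g).as_rotvec(degrees=True).round(0))
E
```

```text
time_s: 10.0
eef_pos: [0.5595, 0.1385, 0.1853]
tcp_rot: [0.002, -2.846, 1.328]
ft_force: [0.4, 0.4, -3.8]
opening: 0.0091
finger_force: 30.0
[0.55947951 0.13850228 0.18526425] [ 0.39867288  0.35549895 -3.83986437]
[0.55947875 0.14769779 0.19297416] 0.08565212028597954
30 [0.559 0.175 0.168] [  0.  37. -17.] [-3.  0.  0.]
38 [0.559 0.199 0.153] [  0.  64. -25.] [-6. -0.  0.]
46 [0.559 0.22  0.134] [  0.  92. -29.] [-9. -0.  0.]
52 [0.559 0.234 0.118] [  0. 113. -30.] [-13.  -0.   0.]
58 [0.559 0.246 0.1  ] [  0. 134. -28.] [-16.  -0.   0.]
63 [0.559 0.255 0.085] [  0. 152. -25.] [-19.  -0.   0.]
68 [0.559 0.263 0.069] [  0. 169. -21.] [-22.  -0.   0.]
72 [0.559 0.268 0.056] [  0. 182. -16.] [-26.  -0.   0.]
75 [0.559 0.272 0.046] [  0. 192. -12.] [-29.  -0.   0.]
78 [0.559 0.275 0.036] [  0. 202.  -8.] [-32.  -0.   0.]
80 [0.559 0.277 0.029] [  0. 209.  -5.] [-35.  -0.   0.]
82 [0.559 0.278 0.022] [  0. 215.  -2.] [-39.  -0.   0.]
83 [0.559 0.279 0.018] [  0. 219.  -1.] [-42.  -0.   0.]
84 [0.559 0.281 0.015] [  0. 222.   1.] [-45.  -0.   0.]
85 [0.559 0.282 0.011] [  0. 226.   2.] [-50.  -0.   0.]
85 [0.559 0.282 0.011] [  0. 226.   2.] [-50.  -0.   0.]
```

```bash
python3 -m crank '[[0,8,0,0,0,0],[0,20,-1,0,0,0],[0,35,-4,-2,0,0],[0,52,-8,-4,0,0],[0,70,-12,-6,0,0],[0,88,-14,-8,0,0],[0,105,-14,-10,0,0],[0,121,-13,-12,0,0]]'
python3 - <<'E'
from scipy.spatial.transform import Rotation as R
from cell import arm
import numpy as np,cv2
s=arm.get_image("scene")
cv2.imwrite("pics/c5.png",cv2.resize(s["color"][115:295,190:350,::-1],None,fx=3,fy=3))
st=arm.state();r=R.from_rotvec(st["tcp_rot"]);p=st["eef_pos"];print(p,st["ft_force"])
bar=p-r.apply([0,0,.012]);yb=bar[1]-np.sqrt(max(.197**2-(bar[2]-.006)**2,0));print(bar,yb)
for th,tilt in zip((62,66,70,74,77,80,83,85),np.linspace(34,0,8)):
    t=np.radians(th);b=np.array([.559,yb+.197*np.sin(t),.006+.197*np.cos(t)])
    g=R.from_matrix(np.c_[[-1,0,0],[0,1,0],[0,0,-1]])*R.from_euler('x',tilt,degrees=True)
    q=b+g.apply([0,0,.012]);print(th,q.round(3),(r.inv().apply(q-p)*1000).round(0),(r.inv()*g).as_rotvec(degrees=True).round(0))
E
```

```text
time_s: 10.8
eef_pos: [0.56, 0.2277, 0.1029]
tcp_rot: [-0.002, 2.969, -1.018]
ft_force: [-0.1, 3.7, 0.9]
opening: 0.0088
finger_force: 30.0
[0.55939978 0.2280427  0.10082153] [ 0.02475737  3.84565638 -0.28916666]
[0.55938393 0.2353903  0.11030903] 0.06827169705057953
62 [0.559 0.236 0.089] [ 0. 13.  5.] [-4.  0.  0.]
66 [0.559 0.242 0.076] [ 0. 27. 11.] [-9.  0.  0.]
70 [0.559 0.248 0.062] [ 0. 40. 18.] [-13.   0.   0.]
74 [0.559 0.254 0.049] [ 0. 52. 25.] [-18.   0.   0.]
77 [0.559 0.257 0.039] [ 0. 61. 31.] [-23.   0.   0.]
80 [0.559 0.26  0.028] [ 0. 70. 38.] [-28.   0.   0.]
83 [0.559 0.263 0.018] [ 0. 78. 44.] [-33.   0.   0.]
85 [0.559 0.265 0.011] [ 0. 84. 49.] [-38.   0.   0.]
```

View pics/c5.png

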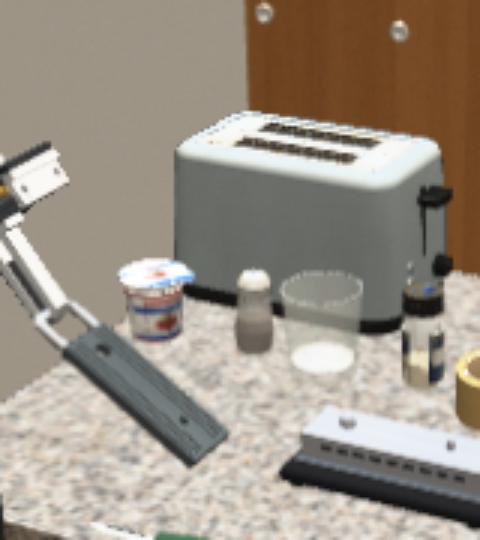

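Crop c5: the lower end rests on the worktop at around (205,460), ribs up, and the plate is coming down properly. I'll continue the arc.

```bash
python3 -m crank '[[0,10,4,-3,0,0],[0,25,10,-8,0,0],[0,38,17,-13,0,0],[0,50,24,-18,0,0],[0,61,31,-23,0,0],[0,70,38,-28,0,0],[0,78,44,-33,0,0],[0,84,49,-38,0,0]]' && python3 -m crank '[[0,0,0,0,0,0],[0,0,0,0,0,0],[0,0,2,0,0,0],[0,0,4,0,0,0],[0,0,4,0,0,0],[0,0,4,0,0,0],[0,0,4,0,0,0],[0,0,4,0,0,0]]'
```

```text
time_s: 11.65
eef_pos: [0.5598, 0.2624, 0.012]
tcp_rot: [-0.001, 3.141, 0.006]
ft_force: [0.2, 1.8, -0.0]
opening: 0.0092
finger_force: 30.0
time_s: 12.45
eef_pos: [0.5596, 0.2623, 0.0083]
tcp_rot: [-0.002, 3.141, 0.0]
ft_force: [0.7, 3.0, -0.5]
opening: 0.009
finger_force: 30.0
```

```bash
python3 -m crank '[[0,0,0,0,0,0],[0,0,0,0,0,0],[0,0,0,0,0,0],[0,0,0,0,0,0],[0,0,0,0,0,0],[0,0,-5,0,0,0],[0,0,-15,0,0,0],[0,0,-30,0,0,0]]' 0.7 && python3 -m crank '[[0,0,-20,0,0,0],[0,0,-50,0,0,0],[0,0,-80,0,0,0],[0,0,-110,0,0,0],[0,0,-130,0,0,0],[0,10,-150,0,0,0],[0,20,-150,0,0,0],[0,20,-150,0,0,0]]' 0
python3 - <<'E'
from cell import arm
import cv2,numpy as np,pickle
s=arm.get_image("scene");t=arm.get_image("top");pickle.dump((s,t),open("d3.pkl","wb"))
f=lambda c:cv2.resize(c,None,fx=4,fy=4,interpolation=cv2.INTER_CUBIC)
cv2.imwrite("pics/c6.png",np.hstack([f(s["color"][195:295,190:290,::-1]),f(t["color"][200:300,210:310,::-1])]))
E
```

```text
time_s: 13.25
eef_pos: [0.5593, 0.262, 0.0388]
tcp_rot: [0.001, -3.141, 0.0]
ft_force: [0.0, -1.0, 0.1]
opening: 0.0278
finger_force: 0.0
time_s: 14.05
eef_pos: [0.5593, 0.2831, 0.1883]
tcp_rot: [-0.003, 3.141, 0.001]
ft_force: [0.2, 0.0, -0.8]
opening: 0.0891
finger_force: 0.0
```

View pics/c6.png

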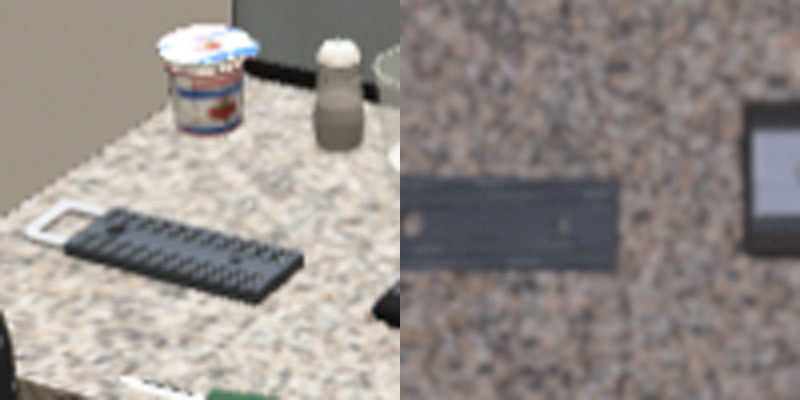

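Crop c6: the plate lies flat with ribs up. Scene-crop holes are at (117,230) and (238,262), top-crop holes at (413,225) and (562,225).

Run:
```python
import pickle,numpy as np
from h import *
s,t=pickle.load(open("d3.pkl","rb"))
S=lambda x,y:(s,(190+(x+.5)/4-.5,195+(y+.5)/4-.5));T=lambda x,y:(t,(210+(x-400+.5)/4-.5,200+(y+.5)/4-.5))
P=[]
for a,b in[((117,230),(413,225)),((238,262),(562,225))]:
    x,e=tri(S(*a),T(*b));print(x.round(4),np.round(e,4),onz(*T(*b),.012).round(4),onz(*S(*a),.012).round(4));P.append(x)
for q in((617,180),(617,270),(410,178),(410,272)):print(onz(*T(*q),.012).round(4))
d=P[0]-P[1];print(np.linalg.norm(d),np.degrees(np.arctan2(d[1],d[0])))
```

```text
[0.5592 0.1997 0.0129] [0.0002 0.0002] [0.5592 0.2    0.012 ] [0.5607 0.2006 0.012 ]
[0.5615 0.1012 0.01  ] [0.0012 0.0012] [0.5607 0.102  0.012 ] [0.5588 0.098  0.012 ]
[0.5907 0.0668 0.012 ]
[0.5318 0.0651 0.012 ]
[0.5901 0.2033 0.012 ]
[0.5284 0.2008 0.012 ]
0.09850639182233806 91.29797808724025
```

```bash
python3 -m crank '[[0,-10,0,0,0,8],[0,-25,0,0,0,16],[0,-42,0,0,0,24],[0,-60,0,0,0,32],[0,-80,5,0,0,40],[0,-100,15,0,0,48],[0,-118,25,0,0,56],[0,-132,35,0,0,64]]' 0 && python3 -m crank '[[0,0,5,0,0,8],[0,0,15,0,0,16],[0,0,30,0,0,24],[0,0,50,0,0,26],[0,0,70,0,0,26],[0,0,85,0,0,26],[0,0,95,0,0,26],[0,0,100,0,0,26]]'
python3 - <<'E'
from cell import arm
from scipy.spatial.transform import Rotation as R
st=arm.state();print(st["joints"].round(2),st["eef_pos"],st["opening"],R.from_rotvec(st["tcp_rot"]).as_matrix().round(4))
E
```

```text
time_s: 14.95
eef_pos: [0.5591, 0.1486, 0.1517]
tcp_rot: [-1.672, -2.659, 0.002]
ft_force: [-0.1, 0.3, -0.1]
opening: 0.0939
finger_force: 0.0
time_s: 15.75
eef_pos: [0.5593, 0.1499, 0.0521]
tcp_rot: [-2.22, -2.222, 0.002]
ft_force: [0.1, -0.2, 0.3]
opening: 0.0939
finger_force: 0.0
[ 0.2   0.53  1.58 -0.    1.03  0.2 ] [0.55926878 0.14987367 0.05208372] 0.09385291972577516 [[-9.0e-04  1.0e+00 -1.3e-03]
 [ 1.0e+00  9.0e-04 -3.0e-04]
 [-3.0e-04 -1.3e-03 -1.0e+00]]
```

```bash
python3 -m crank '[[0,0,12,0,0,0],[0,0,24,0,0,0],[0,0,34,0,0,0],[0,0,41,0,0,0],[0,0,46,0,0,0],[0,0,48,0,0,0],[0,0,48,0,0,0],[0,0,48,0,0,0]]' && python3 -m crank '[[0,0,0,0,0,0],[0,0,0,0,0,0],[0,0,0,0,0,0],[0,0,0,0,0,0],[0,0,0,0,0,0],[0,0,0,0,0,0],[0,0,0,0,0,0],[0,0,0,0,0,0]]' 1 && python3 -m crank '[[0,0,-5,0,0,0],[0,0,-15,0,0,0],[0,0,-30,0,0,0],[0,0,-45,0,0,0],[0,0,-60,0,0,0],[0,0,-80,0,0,0],[0,0,-100,0,0,0],[0,0,-110,0,0,0]]'
python3 - <<'E'
from cell import arm
import cv2,numpy as np,pickle
s=arm.get_image("scene");t=arm.get_image("top");pickle.dump((s,t),open("d4.pkl","wb"))
f=lambda c:cv2.resize(c,None,fx=4,fy=4,interpolation=cv2.INTER_CUBIC)
cv2.imwrite("pics/c7.png",np.hstack([f(s["color"][165:265,190:290,::-1]),f(t["color"][200:300,210:310,::-1])]))
print(arm.state()["eef_pos"],arm.state()["joints"])
E
```

```text
time_s: 16.55
eef_pos: [0.5598, 0.1501, 0.0055]
tcp_rot: [2.22, 2.222, 0.001]
ft_force: [-0.9, -1.1, -0.1]
opening: 0.0937
finger_force: 0.0
time_s: 17.35
eef_pos: [0.5597, 0.15, 0.0052]
tcp_rot: [2.22, 2.222, 0.0]
ft_force: [-0.2, 0.4, 1.8]
opening: 0.0613
finger_force: 30.0
time_s: 18.15
eef_pos: [0.5603, 0.1502, 0.1179]
tcp_rot: [2.219, 2.221, 0.004]
ft_force: [0.7, -0.1, -4.6]
opening: 0.0615
finger_force: 30.0
[0.5602857  0.15019825 0.11702011] [ 1.98788810e-01  4.48510298e-01  1.53203810e+00 -2.45928646e-05
  1.15805844e+00  1.97901583e-01]
```

View pics/c7.png

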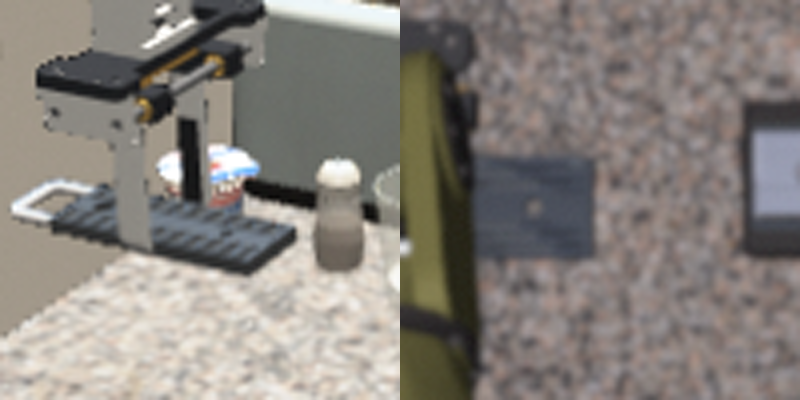

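Crop c7: the plate is held level, ribs up. The small hole is at top-crop (535,208) and the end edge at x=594.

Run:
```python
import pickle,numpy as np
from h import *
s,t=pickle.load(open("d4.pkl","rb"))
T=lambda x,y:(t,(210+(x-400+.5)/4-.5,200+(y+.5)/4-.5))
for q in((535,208),(594,158),(594,260)):print(onz(*T(*q),.124).round(4))
```

```text
[0.5612 0.1007 0.124 ]
[0.5917 0.0662 0.124 ]
[0.5306 0.0644 0.124 ]
```

```bash
python3 -m crank '[[-10,1,0,0,0,0],[-30,4,0,0,0,0],[-55,7,0,0,0,0],[-80,10,0,0,0,0],[-105,13,0,0,0,0],[-130,17,0,0,0,0],[-155,20,0,0,0,-0.3],[-180,23,0,0,0,-0.5]]' && python3 -m crank '[[-20,3,0,0,0,-0.2],[-40,5,0,0,0,-0.2],[-58,8,5,0,0,-0.2],[-70,9,12,0,0,-0.2],[-77,10,22,0,0,-0.2],[-80,10,32,0,0,-0.2],[-80,10,38,0,0,-0.2],[-80,10,40,0,0,-0.2]]'
python3 - <<'E'
from cell import arm
import pickle
from h import *
from scipy.spatial.transform import Rotation as R
s=arm.get_image("scene");t=arm.get_image("top");pickle.dump((s,t),open("d5.pkl","wb"))
st=arm.state();print(st["eef_pos"],st["ft_force"],R.from_rotvec(st["tcp_rot"]).as_matrix().round(4)[:,0])
E
```

```text
time_s: 19.05
eef_pos: [0.5821, -0.0316, 0.1138]
tcp_rot: [-2.21, -2.231, 0.002]
ft_force: [-0.1, -0.5, -3.6]
opening: 0.0616
finger_force: 30.0
time_s: 19.85
eef_pos: [0.5931, -0.1092, 0.074]
tcp_rot: [-2.205, -2.235, 0.001]
ft_force: [0.6, -0.2, -3.9]
opening: 0.0612
finger_force: 30.0
[ 0.59351089 -0.10923674  0.07486371] [ 0.62152339 -0.21907107 -3.11232298] [-1.370e-02  9.999e-01  2.000e-04]
```

```bash
python3 -m crank '[[0,0,2,0,0,0],[0,0,5,0,0,0],[0,0,8,0,0,0],[0,0,11,0,0,0],[0,0,13,0,0,0],[0,0,15,0,0,0],[0,0,16,0,0,0],[0,0,16,0,0,0]]' && python3 -m crank '[[0,0,1,0,0,0],[0,0,2,0,0,0],[0,0,3,0,0,0],[0,0,4,0,0,0],[0,0,4,0,0,0],[0,0,4,0,0,0],[0,0,4,0,0,0],[0,0,4,0,0,0]]'
```

```text
time_s: 20.75
eef_pos: [0.5935, -0.1098, 0.059]
tcp_rot: [-2.207, -2.236, 0.0]
ft_force: [-0.7, -0.0, -4.3]
opening: 0.0614
finger_force: 30.0
time_s: 21.55
eef_pos: [0.5935, -0.11, 0.0551]
tcp_rot: [2.207, 2.236, -0.0]
ft_force: [-1.6, -3.9, -4.2]
opening: 0.0617
finger_force: 30.0
```

```bash
python3 -m crank '[[-0.5,0,0,0,0,0],[-0.5,0,0,0,0,0],[-0.5,0,1,0,0,0],[-0.5,0,2,0,0,0],[-0.5,0,3,0,0,0],[-0.5,0,4,0,0,0],[-0.5,0,4.5,0,0,0],[-0.5,0,4.5,0,0,0]]'
```

```text
time_s: 22.35
eef_pos: [0.5935, -0.1103, 0.0505]
tcp_rot: [-2.207, -2.236, 0.0]
ft_force: [-0.3, 0.4, -3.9]
opening: 0.0612
finger_force: 30.0
```

```bash
python3 -m crank '[[0,0,0.5,0,0,0],[0,0,1,0,0,0],[0,0,1.5,0,0,0],[0,0,1.5,0,0,0],[0,0,1.5,0,0,0],[0,0,1.5,0,0,0],[0,0,1.5,0,0,0],[0,0,1.5,0,0,0]]'
```

```text
time_s: 23.15
eef_pos: [0.5936, -0.1103, 0.0502]
tcp_rot: [2.207, 2.236, 0.0]
ft_force: [-6.8, 0.7, 8.4]
opening: 0.0615
finger_force: 30.0
```

```bash
python3 -m crank '[[0,0,0,0,0,0],[0,0,0,0,0,0],[0,0,0,0,0,0],[0,0,0,0,0,0],[0,0,-3,0,0,0],[0,0,-10,0,0,0],[0,0,-20,0,0,0],[0,0,-35,0,0,0]]' 0.22 && python3 -m crank '[[0,0,-15,0,0,0],[0,0,-40,0,0,0],[0,0,-70,0,0,0],[0,0,-100,0,0,0],[0,0,-130,0,0,0],[0,0,-160,0,0,0],[0,0,-180,0,0,0],[0,0,-180,0,0,0]]' && python3 -m crank '[[30,0,0,0,0,0],[65,0,0,0,0,0],[100,0,0,0,0,0],[135,0,0,0,0,0],[170,0,0,0,0,0],[205,0,0,0,0,0],[240,0,0,0,0,0],[250,0,0,0,0,0]]'
python3 - <<'E'
from cell import arm
import cv2,numpy as np,pickle
from h import *
s=arm.get_image("scene");t=arm.get_image("top");pickle.dump((s,t),open("d6.pkl","wb"))
d=pickle.load(open("d0.pkl","rb"))
# register: predicted outlines vs observed, edge checks of slab top (dark) against deck ; light-coloured deck area left
C=np.array([.5936,-.1154]);th=np.radians(90.6);R=np.array([[np.cos(th),-np.sin(th)],[np.sin(th),np.cos(th)]])
W=lambda x,y,z:[*(C+R@[x,y]),z]
for n,im,old in(("scene",s,d["scene"]),("top",t,d["top"])):
    best=[]
    for z in(.045,.051,.057,.063,.069,.075):  # slab top-face height test: mean edge strength along the end and long edges
        g=cv2.Laplacian(cv2.GaussianBlur(cv2.cvtColor(im["color"],7),(0,0),1),cv2.CV_32F)
        G=cv2.GaussianBlur(cv2.cvtColor(im["color"],7),(0,0),.7).astype(float);gm=np.hypot(cv2.Sobel(G,6,1,0),cv2.Sobel(G,6,0,1))
        P=[W(x,sy*31,z) if 0 else W(x/1000,sy*.031,z) for x in range(-76,77,4) for sy in(-1,1)]
        q=proj(im,P).astype(np.float32);v=cv2.remap(gm.astype(np.float32),q[:,0].copy(),q[:,1].copy(),1).ravel()
        best.append((z,v[::2].mean().round(0),v[1::2].mean().round(0)))
    print(n,best)
    print([im["color"][tuple(np.round(proj(im,[W(x,y,.057)])[0][::-1]).astype(int))].tolist() for x,y in((.056,0),(-.044,0),(.117,0),(0,.02),(0,-.02),(-.07,0))])
    dif=np.abs(cv2.GaussianBlur(im["color"],(0,0),1.5).astype(int)-cv2.GaussianBlur(old["color"],(0,0),1.5)).max(2)
    n2,l,st,ct=cv2.connectedComponentsWithStats((dif>25).astype(np.uint8))
    print([tuple(x.tolist()) for x in st[1:] if x[4]>8])
E
```

```text
time_s: 23.95
eef_pos: [0.5934, -0.1103, 0.0849]
tcp_rot: [-2.207, -2.236, 0.0]
ft_force: [0.4, -0.2, -1.0]
opening: 0.0734
finger_force: 0.0
time_s: 24.75
eef_pos: [0.5942, -0.1105, 0.2684]
tcp_rot: [2.203, 2.232, 0.005]
ft_force: [-0.4, 0.1, -0.2]
opening: 0.0735
finger_force: 0.0
time_s: 25.55
eef_pos: [0.5896, 0.1424, 0.2634]
tcp_rot: [-2.203, -2.238, 0.001]
ft_force: [0.5, 0.9, -0.2]
opening: 0.0727
finger_force: 0.0
scene [(0.045, np.float32(77.0), np.float32(124.0)), (0.051, np.float32(80.0), np.float32(43.0)), (0.057, np.float32(216.0), np.float32(139.0)), (0.063, np.float32(97.0), np.float32(69.0)), (0.069, np.float32(53.0), np.float32(98.0)), (0.075, np.float32(75.0), np.float32(62.0))]
[[116, 122, 129], [109, 113, 121], [234, 236, 241], [101, 104, 107], [65, 65, 65], [117, 127, 140]]
[(118, 16, 361, 307, 38891), (2, 29, 127, 300, 23968), (84, 29, 72, 62, 1898), (15, 147, 3, 6, 11), (36, 153, 2, 7, 12), (396, 164, 27, 41, 255), (384, 225, 114, 83, 3703), (167, 280, 31, 68, 1424), (400, 281, 11, 32, 207), (80, 290, 53, 38, 958), (399, 301, 5, 6, 24), (458, 303, 13, 25, 162), (63, 309, 68, 58, 2322), (398, 309, 9, 16, 91)]
top [(0.045, np.float32(40.0), np.float32(10.0)), (0.051, np.float32(45.0), np.float32(7.0)), (0.057, np.float32(52.0), np.float32(7.0)), (0.063, np.float32(58.0), np.float32(9.0)), (0.069, np.float32(57.0), np.float32(10.0)), (0.075, np.float32(54.0), np.float32(12.0))]
[[147, 149, 167], [109, 110, 118], [157, 161, 178], [82, 87, 95], [82, 88, 97], [78, 82, 93]]
[(111, 173, 133, 307, 18113), (131, 195, 5, 23, 82), (410, 394, 201, 86, 9117), (212, 398, 139, 82, 6248), (195, 446, 3, 7, 18), (250, 455, 76, 25, 1380), (194, 461, 8, 12, 67), (194, 475, 4, 5, 15)]
```

```bash
python3 -c "
from cell import arm
print(arm.sign_off())"
```

```text
the job is handed in; nothing more can be done
None
```

The plate is turned over and seated on both pins, ribbed side up and fully down on the deck; I let go, moved the arm clear and handed the job in at about 26 s. I checked the final seat from image measurements and the height where the plate touched the deck (51 mm), not by viewing a last picture.

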